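Crack the stuck lid of the objective dry box and hold it ajar

TASK

The dry box that keeps the microscope objectives is locked and its lid has stuck to the rubber seal. Slide the lock bar by its red knob to the left, right up to its stop, so that its claws clear the lid, then pull the lid up by its black bar handle until the seal lets go and keep it just ajar, its front edge about 20 mm above the seal, so that room air creeps in slowly; at no time may the edge rise beyond 50 mm. Finish while still holding the lid ajar by its handle, with the lock bar left at its stop, and leave the timer, the bottle and the dish where they are.

Things in the scene. Friction and masses are not known exactly. Their poses are not given: they have to be found in the camera images.
- dry_box: Clear box 160 x 230 x 100 mm on a grey foot, does not move when pushed. Origin: centre of its underside. Its -x side is the front (lock bar side, towards the robot), +y is to the left for one who faces the front, z up. The black rubber seal lies on its rim, 103 mm above the origin; the lid's top face is 111 mm above the origin.
- lock_knob (a point): Centre of the red knob, an upright cylinder 18 mm in diameter and 34 mm high on a rod, 145 mm above the box's origin; it moves with the lock bar. It stands in front of the lid, 96 mm ahead of the box's origin; 30 mm under its centre come the tops of the two claws, 26 mm wide, 45 mm to either side of it. May be pinched from above or pushed along the box's +y.
- lock (a joint): Position of the lock bar in m: starts at 0 to 0.008 (locked, claws over the lid's lugs) and grows to the left, along the box's +y, to the stop at 0.036. The claws clear the lid only beyond 0.030. It slides with about 2.5 N of friction, no spring, and stays where it is left.
- lid_handle (a point): Middle of the black round bar handle on the lid: 12 mm in diameter, 100 mm long along the box's y axis, its centre 32 mm above the lid's top and, with the lid shut, 55 mm ahead of the box's origin and 143 mm above it. Moves with the lid; grip it firmly from above across the box's x axis.
- lid_hinge (a point): Middle of the lid's hinge axis at the back of the box: parallel to the box's y axis, 88 mm behind the box's origin and 104 mm above it; the handle lies 143 mm ahead of it and 39 mm above it with the lid shut.
- lid_front (a point): Middle of the lower front edge of the lid, 171 mm ahead of the hinge axis; with the lid shut it lies on the seal, 103 mm above the box's origin, so its rise is the gap. A rubber bulb strip inside the front wall grips a bead under the lid: pulled at the handle it gives way at about 13 to 21 N within 2 mm of lift, fades out by 10 mm (the lid jumps a few mm) and does not grip again.
- lid (a joint): Lid angle in rad: 0 shut on the seal, positive with the front edge raised; gap at the front edge = 171 mm x angle (20 mm is 0.117 rad). Once free, only its weight (2 to 3 N at the handle) pulls it down; let go, it falls back onto the seal, shut or under 10 mm ajar.
- timer_mid (a point): Centre of the white bench timer with coloured keys, 58 x 66 x 18 mm, on the blue mat beside the box; bystander.
- cleaner_mid (a point): Centre of the white bottle with a red cap, 34 mm in diameter, 94 mm high, on the blue mat; bystander.
- petri_mid (a point): Centre of the white round dish with lid, 60 mm in diameter, 15 mm high, on the blue mat; bystander.

How it is judged:
On the way, in this order (a step that is already met when the one before it is completed fails the run):
1. the lock bar is at its left stop with the lid still shut (value of joint lock above 0.033 m and value of joint lid below 0.04 rad), for 0.2 s.
2. the seal has let go: the lid's front edge is over 9 mm up (value of joint lid above 0.053 rad), for 0.2 s.
At the end, for the whole second after the job is handed in: The lid is held by the gripper (over 1 N of contact) and at rest with its front edge 11 to 32 mm above the seal (joint lid between 0.064 and 0.187 rad), and the lock bar is within 3 mm of its left stop (value of joint lid between 0.064 and 0.187 rad and velocity of joint lid between -0.06 and 0.06 rad/s and value of joint lock above 0.033 m and contact force between the fingers and lid above 1 N); the arm keeps its last pose, push and grip.
It fails at once if the lid swings up beyond 50 mm at its front edge (value of joint lid above 0.295 rad).
It fails at once if the timer is moved by over 20 mm (distance of timer_mid from where it was at the start of the episode above 0.02 m).
It fails at once if the bottle is moved by over 20 mm (distance of cleaner_mid from where it was at the start of the episode above 0.02 m).
It fails at once if the dish is moved by over 20 mm (distance of petri_mid from where it was at the start of the episode above 0.02 m).
It also fails if it takes over 48 s, if anything falls off the work surface, if the arm or the gripper's body presses on something with over 40 N, if the wrist force passes 120 N, or if a joint passes its speed limit or range.

ROBOT

A 6-joint arm with a two-finger parallel gripper is mounted at the origin on a cart in front of the work surface, level with it; the furniture and walls round the work are solid. World frame = base frame: x ahead of the robot, y to its left, z up, the work surface at z = 0. Lengths are in m, angles in rad, forces in N, time in s.
With the tool pointing down it reaches from about 0.325 to 0.9 m from the base axis. Payload 6.1 kg.
Tool frame: the origin (TCP) lies on the centre line of the jaws, within the pads' length; the fingertips stand 11 mm ahead of it and the grasp point (between the pads) lies 8 mm behind it; z points along the fingers, y is the line along which they close (so a half turn about z gives the same grasp; the last joint's range is limited). The gripper opens to 87 mm and grips with 3 to 60 N. Pads are 19 mm wide; open, the fingers measure 117 mm over their backs; the gripper's body (75 mm by 190 mm) begins 51 mm behind the grasp point.
Start: joints at [-1.337, 0.22, 1.526, -0, 1.395, -0.126], TCP at [0.22, -0.585, 0.234] pointing down, gripper open.
Joint ranges: [-2.98, 2.98], [-0.91, 2.08], [0.09, 2.57], [-1.24, 4.39], [0.2, 2.65], [-2.68, 2.68]. Speed limits (rad/s): [2.57, 2.57, 3.01, 3.14, 3.14, 3.14].

INTERFACE

Orientations are given as a unit quaternion [x, y, z, w].
In Python, from cell import * gives the robot as it stands.
- The arm moves only by the tool apply_moves, never from a script. Its argument "increments" is a list of rows, each an object with "gripper": the closure in counts, from 0 (fully open) to 255 (shut); "slide": the shift along the tool's x, y, z each as a share of 600 mm, from -1 to 1, a list of three; "turn": the turn about the tool's z as a share of 90 degrees, from -1 to 1. A call has 1 to 20 rows; each row is the pose to reach, as a shift and turn from the pose commanded when the call began, along the tool's axes at that moment; what a row does not reach only later rows make up. A row lasts 1/8 s, in which the tool goes at most 62.5 mm and 10.7 degrees, less where a joint would pass 70% of its speed; a pose out of reach is approached as far as the arm can. A call with a number of a shift or a turn outside -1 to 1 is refused whole. A call with a gripper value outside its range is refused whole. The fingers move at their own pace and stop on an object; "grip_force" is the grip in N (left out, the last holds). Time passes only in rows, so rows that repeat a pose let the fingers close. It gives the time, the measured TCP pose, the force, the opening and the grip force at its end, in the units of the state.
- observe(): the state, without advancing time (a new reading comes with each control period).
- snapshot(name): name is "scene" or "top"; returns the picture (384x512x3 uint8, red, green, blue); there is no depth.
- calibration(name): a dict with "K" (3x3 intrinsics, pixels), "world_from_camera" (4x4, takes a point from camera to world coordinates). Camera axes: x right, y up, looking along -z (the intrinsics and any distortion apply to the point x, -y, -z); pixel columns grow to the right and rows downward; lengths in m; the calibration is good to about 2 mm. A picture is of the moment at which its call begins. calibration takes no time and is no camera call.
- hand_in(): hands the job in; it is judged then, once.
The state is a dict: "clock": time; "joint_pos": joint angles; "joint_vel": joint speeds; "tau": joint torques, N m; "tcp_pos": TCP position; "ee_rot": TCP orientation; "wrist_force": force on the tool from outside, world axes, zero at the start; "moment": the same for the moment, N m; "opening": finger opening in m; "finger_force": force on a finger pad.
Only numpy, scipy, OpenCV 4.12 (cv2) and the standard library are available. Lean on these libraries where they do the work, as an engineer would, in place of code of your own. Each camera call takes 0.05 s, during which the arm holds its last target. There are 200 camera calls.

## Working session

There is one attempt and no reset: what is moved stays moved. The work goes in short steps, Python scripts to look and compute and a tool call to move; the robot and the scene stay as the last step left them, time stands still between calls to the robot, and variables do not carry over. Pictures are saved under pics/ and viewed, at most 10 in all, crops included, and the job is handed in when it is done.

Besides the shell and the picture viewer there is one more tool, called in YAML: its name, and indented under it one key for each argument. apply_moves: Moves the arm, as the interface text tells. Its arguments: {"type":"object","properties":{"increments":{"type":"array","items":{"type":"object","properties":{"gripper":{"type":"number"},"slide":{"type":"array","items":{"type":"number"}},"turn":{"type":"number"}}}},"grip_force":{"type":"number"}},"required":["increments"]}

```bash
mkdir -p pics; python3 - <<'E'
from cell import *
import cv2,numpy as np
for n in("scene","top"):
    im=snapshot(n); cv2.imwrite(f"pics/{n}0.png",im[:,:,::-1])
    c=calibration(n); print(n,{k:(np.round(v,4).tolist() if not isinstance(v,str) else v) for k,v in c.items()})
print(observe())
E
```

```text
scene {'K': [[426.3254, 0.0, 252.1878], [0.0, 426.3254, 189.2844], [0.0, 0.0, 1.0]], 'world_from_camera': [[0.4783, 0.4334, -0.7639, -0.2055], [-0.8779, 0.212, -0.4294, -0.5681], [-0.0242, 0.8759, 0.4818, 0.5218], [0.0, 0.0, 0.0, 1.0]]}
top {'K': [[420.5785, 0.0, 257.8281], [0.0, 420.5785, 197.0262], [0.0, 0.0, 1.0]], 'world_from_camera': [[-0.097, 0.9687, -0.2285, 0.267], [-0.9953, -0.0938, 0.0247, -0.1626], [0.0025, 0.2298, 0.9732, 1.0347], [0.0, 0.0, 0.0, 1.0]]}
{'clock': 0.1, 'joint_pos': array([-1.33708550e+00,  2.21185958e-01,  1.52751536e+00, -2.36455004e-05,
        1.39469782e+00, -1.26122731e-01]), 'joint_vel': array([ 2.53375737e-04, -2.20864767e-04, -3.29550224e-03,  1.04780007e-03,
       -1.37167764e-06, -9.46924266e-04]), 'tau': array([ 1.01804588e-03, -4.95943773e+01, -3.88519692e+01,  7.01723504e-02,
        5.15855919e-02, -5.42424141e-05]), 'tcp_pos': array([ 0.21992108, -0.58444024,  0.23251279]), 'ee_rot': array([ 9.83857814e-01,  1.78949672e-01, -6.01869666e-05, -9.01312566e-04]), 'wrist_force': array([-0.20645343, -1.24358617,  1.17589965]), 'moment': array([-0.04119359, -0.00757314, -0.00505526]), 'finger_force': 0.0, 'opening': 0.0871020434446698}
```

View pics/scene0.png

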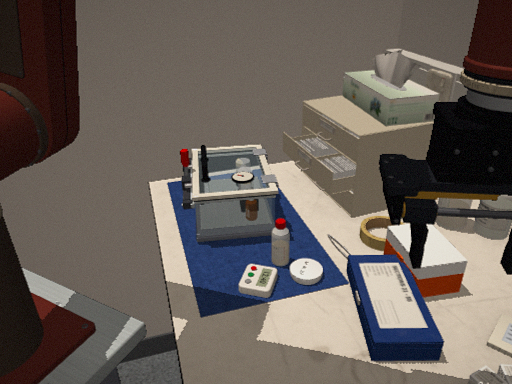

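View pics/top0.png

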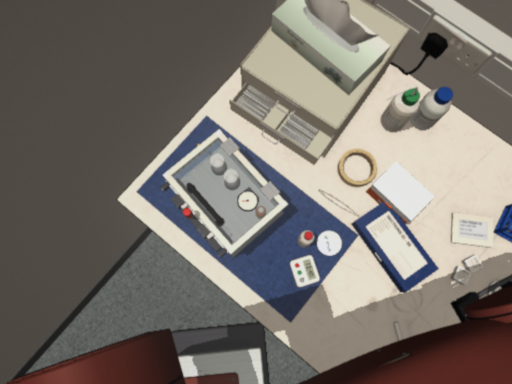

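The scene view shows the red knob near (185,157) and the black handle near (205,163). The top view shows the knob near (187,212), the handle from (188,186) to (222,224), the bottle and timer near (306,238) and (304,271), and the dish near (329,243). Next I'll measure them.

```bash
cat > h.py <<'E'
import cv2,numpy as np
from cell import *
def ray(n,p):
    c=calibration(n);K=np.array(c["K"]);T=np.array(c["world_from_camera"])
    d=np.array([(p[0]-K[0,2])/K[0,0],-(p[1]-K[1,2])/K[1,1],-1.])
    return T[:3,3],T[:3,:3]@d
def onz(n,p,z):
    o,d=ray(n,p);return o+d*(z-o[2])/d[2]
def tri(p,q):
    o1,d1=ray("top",p);o2,d2=ray("scene",q)
    s=np.linalg.lstsq(np.c_[d1,-d2],o2-o1,rcond=None)[0]
    a,b=o1+s[0]*d1,o2+s[1]*d2
    return (a+b)/2,np.linalg.norm(a-b)
def blobs(m,roi,amin=15):
    x0,y0,x1,y1=roi;k=np.zeros(m.shape,np.uint8);k[y0:y1,x0:x1]=m[y0:y1,x0:x1]
    n,l,s,c=cv2.connectedComponentsWithStats(k)
    return [(c[i].round(1),s[i],cv2.minAreaRect(np.argwhere(l==i)[:,::-1].astype(np.float32))) for i in range(1,n) if s[i,4]>=amin]
def red(im): 
    r,g,b=im.astype(int).transpose(2,0,1);return ((r>110)&(g<70)&(b<70)).astype(np.uint8)
def dark(im,t=45): return (im.max(2)<t).astype(np.uint8)
E
python3 - <<'E'
from h import *
P={n:cv2.imread(f"pics/{n}0.png")[:,:,::-1] for n in("scene","top")}
for n,roi in(("top",(150,120,300,270)),("scene",(170,135,290,240))):
    print(n,"RED",*blobs(red(P[n]),roi),sep="\n ")
    print(n,"DARK",*blobs(dark(P[n]),roi),sep="\n ")
a=cv2.resize(P["top"][120:270,140:300],None,fx=4,fy=4,interpolation=2)
b=cv2.resize(P["scene"][135:245,165:285],None,fx=5,fy=5,interpolation=2)
cv2.imwrite("pics/a.png",a[:,:,::-1]);cv2.imwrite("pics/b.png",b[:,:,::-1])
E
```

```text
top
 RED
 (array([186.4, 211.5]), array([183, 208,   8,   8,  38], dtype=int32), ((186.25, 211.75001525878906), (7.071067810058594, 6.363960266113281), 45.0))
top
 DARK
 (array([220. , 221.1]), array([218, 219,   5,   5,  17], dtype=int32), ((219.80001831054688, 221.10000610351562), (3.5777084827423096, 4.0249223709106445), 63.43495178222656))
scene
 RED
 (array([183.8, 150.2]), array([180, 149,   8,   4,  22], dtype=int32), ((183.5, 150.5), (3.0, 7.0), 90.0))
 (array([280.2, 220.8]), array([276, 218,  10,   6,  48], dtype=int32), ((280.5, 220.5), (9.0, 5.0), 0.0))
scene
 DARK
 (array([204. , 164.5]), array([200, 145,  10,  37, 209], dtype=int32), ((204.20074462890625, 163.0149688720703), (36.20477294921875, 8.08989429473877), 87.1375961303711))
 (array([242.5, 180.6]), array([232, 176,  22,   7,  44], dtype=int32), ((242.70899963378906, 179.69439697265625), (5.404118537902832, 21.18983268737793), 84.5596694946289))
 (array([185.5, 185.9]), array([182, 181,   9,  12,  52], dtype=int32), ((186.0, 186.5), (11.0, 8.0), 90.0))
 (array([256.7, 203.4]), array([255, 199,   3,  11,  15], dtype=int32), ((256.0, 204.0), (10.0, 2.0), 90.0))
 (array([242.5, 204.7]), array([240, 200,   6,  12,  46], dtype=int32), ((242.01980590820312, 205.30197143554688), (4.875682353973389, 11.144415855407715), 5.710593223571777))
 (array([186.3, 205.4]), array([183, 203,   8,   6,  43], dtype=int32), ((186.5, 205.5), (5.0, 7.0), 90.0))
```

View pics/a.png

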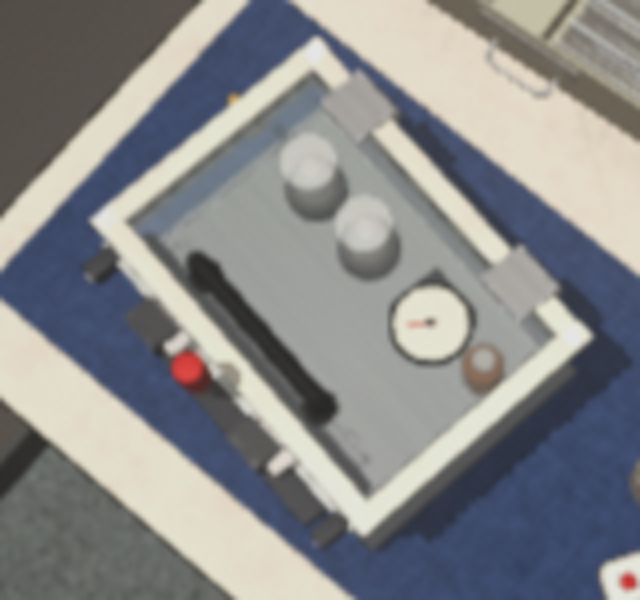

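View pics/b.png

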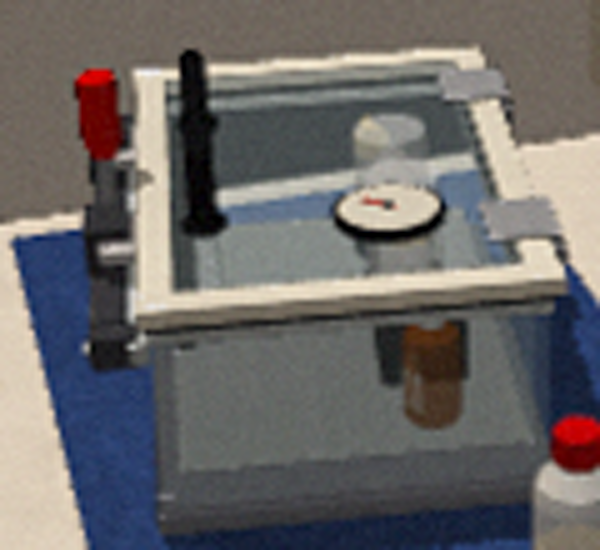

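The crops show the lid frame with its corners in the top crop at about (95,218), (318,42), (588,335) and (362,530). The handle axis runs from (203,268) to (320,404), the knob top is at (188,370), and the claws lie along the front.

```bash
python3 - <<'E'
from h import *
f=lambda x,y:(x/4+140-.4,y/4+120-.4)
C=[onz("top",f(*p),.111) for p in((95,218),(318,42),(588,335),(362,530))]
FL,BL,BR,FR=C
print(np.round(C,4)); print([round(float(np.linalg.norm(a-b)),4) for a,b in((FL,FR),(BL,BR),(FL,BL),(FR,BR))])
for a,b in((FR,FL),(BR,BL),(FL,BL),(FR,BR)): d=b-a;print(round(float(np.degrees(np.arctan2(d[1],d[0]))),2))
h=[onz("top",f(*p),.143) for p in((203,268),(320,404))];d=h[0]-h[1]
print("handle",np.mean(h,0),np.linalg.norm(d),np.degrees(np.arctan2(d[1],d[0])))
print("knob top",onz("top",(186.2,211.7),.160))
print(tri((186.2,211.7),(165+97/5,135+76/5)))
hm=f(262,336);print("tri handle", tri(hm,(165+198/5,135+125/5)))
for p,z in(((306,238),.094),((304,271),.018),((329,243),.015)): print(onz("top",p,z))
E
```

```text
[[ 0.5583  0.0236  0.111 ]
 [ 0.6531 -0.1113  0.111 ]
 [ 0.4631 -0.249   0.111 ]
 [ 0.3665 -0.1136  0.111 ]]
[0.2358, 0.2347, 0.1649, 0.1664]
35.58
35.94
-54.9
-54.49
handle [ 0.47323654 -0.06934091  0.143     ] 0.10003821757571958 35.438108466350464
knob top [ 0.45522873 -0.03060707  0.16      ]
(array([ 0.45606436, -0.03149251,  0.15970976]), np.float64(0.002417122589198781))
tri handle (array([ 0.47458986, -0.06960098,  0.13665966]), np.float64(0.0009600755335814546))
[ 0.38329193 -0.28500579  0.094     ]
[ 0.31465096 -0.28040888  0.018     ]
[ 0.37554138 -0.34942234  0.015     ]
```

Lid size, handle length (100 mm) and knob height all agree with the given values. The box's +y axis is at a yaw of about 35.5°. I'll go above the knob with the closing line turned towards the box's y.

apply_moves:
  increments:
    - {"gripper": 0, "slide": [0.69, -0.725, 0], "turn": -1.0}
    - {"gripper": 0, "slide": [0.69, -0.725, 0], "turn": -1.0}
    - {"gripper": 0, "slide": [0.69, -0.725, 0], "turn": -1.0}
    - {"gripper": 0, "slide": [0.69, -0.725, 0], "turn": -1.0}
    - {"gripper": 0, "slide": [0.69, -0.725, 0], "turn": -1.0}
    - {"gripper": 0, "slide": [0.69, -0.725, 0], "turn": -1.0}
    - {"gripper": 0, "slide": [0.69, -0.725, 0], "turn": -1.0}
    - {"gripper": 0, "slide": [0.69, -0.725, 0], "turn": -1.0}
    - {"gripper": 0, "slide": [0.69, -0.725, 0], "turn": -1.0}
    - {"gripper": 0, "slide": [0.69, -0.725, 0], "turn": -1.0}
    - {"gripper": 0, "slide": [0.69, -0.725, 0], "turn": -1.0}
    - {"gripper": 0, "slide": [0.69, -0.725, 0], "turn": -1.0}
    - {"gripper": 0, "slide": [0.69, -0.725, 0], "turn": -1.0}
    - {"gripper": 0, "slide": [0.69, -0.725, 0], "turn": -1.0}

```text
clock: 1.85
tcp_pos: [0.4541, -0.0331, 0.2335]
ee_rot: [0.57, 0.822, -0.0, 0.0]
wrist_force: [-0.1, -0.3, 0.2]
opening: 0.0869
finger_force: 0.0
```

```bash
cat >> h.py <<'E'
from scipy.spatial.transform import Rotation as R
def plan(tgt,yaw):
    s=observe();r=R.from_quat(s["ee_rot"]);M=r.as_matrix();y=np.degrees(np.arctan2(M[1,1],M[0,1]))
    print("tcp",s["tcp_pos"].round(4),"y yaw",y.round(2),"q",s["joint_pos"].round(2),"F",s["wrist_force"].round(2),"open",round(s["opening"],4),"ff",round(s["finger_force"],2),"t",s["clock"])
    print("slide",(M.T@(np.array(tgt)-s["tcp_pos"])/.6).round(4),"turn",((y-yaw)/90).round(3))
E
python3 - <<'E'
from h import *
plan((.4555,-.031,.138),35.5)
for n in("scene","top"): cv2.imwrite(f"pics/{n}1.png",snapshot(n)[:,:,::-1])
a=cv2.imread("pics/scene1.png")[100:250,120:300];b=cv2.imread("pics/top1.png")[120:270,120:300]
cv2.imwrite("pics/c.png",np.hstack([cv2.resize(x,(400,333),interpolation=2) for x in(a,b)]))
E
```

```text
tcp [ 0.4541 -0.0331  0.2335] y yaw 20.5 q [-0.25 -0.2   1.95 -0.    1.39 -0.6 ] F [-0.13 -0.33  0.15] open 0.0869 ff 0.0 t 1.85
slide [0.0025 0.0033 0.1592] turn -0.167
```

View pics/c.png

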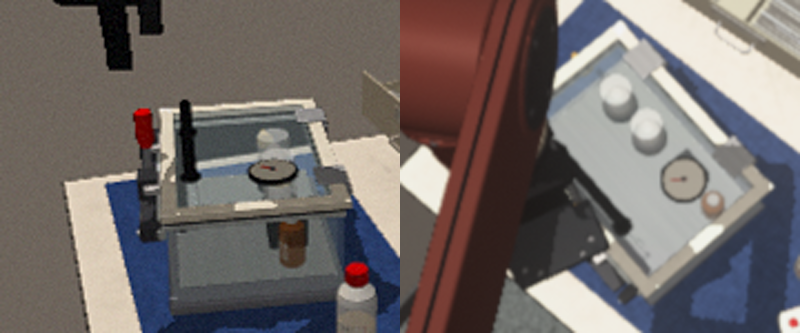

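The left half (scene) shows the open fingers high over the knob. In the top view the arm hides the knob, so I'll go by the measured point: turn 15°, descend astride the knob, then close softly.

apply_moves:
  increments:
    - {"gripper": 0, "slide": [0.0025, 0.0033, 0.03], "turn": -0.167}
    - {"gripper": 0, "slide": [0.0025, 0.0033, 0.05], "turn": -0.167}
    - {"gripper": 0, "slide": [0.0025, 0.0033, 0.1], "turn": -0.167}
    - {"gripper": 0, "slide": [0.0025, 0.0033, 0.15], "turn": -0.167}
    - {"gripper": 0, "slide": [0.0025, 0.0033, 0.15], "turn": -0.167}
    - {"gripper": 0, "slide": [0.0025, 0.0033, 0.15], "turn": -0.167}
    - {"gripper": 0, "slide": [0.0025, 0.0033, 0.15], "turn": -0.167}

```text
clock: 2.82
tcp_pos: [0.4568, -0.0303, 0.1452]
ee_rot: [0.457, 0.89, 0.0, 0.001]
wrist_force: [0.1, 0.5, -0.5]
opening: 0.0871
finger_force: 0.0
```

apply_moves:
  increments:
    - {"gripper": 255}
    - {"gripper": 255}
    - {"gripper": 255}
    - {"gripper": 255}
    - {"gripper": 255}
    - {"gripper": 255}
    - {"gripper": 255}
    - {"gripper": 255}
  grip_force: 8

```text
schema error: expected keys gripper, slide, turn
```

```bash
python3 - <<'E'
from h import *
plan((.4555,-.031,.142),35.5)
cv2.imwrite("pics/scene2.png",snapshot("scene")[100:250,120:300,::-1].repeat(3,0).repeat(3,1))
E
```

```text
tcp [ 0.4568 -0.0303  0.1452] y yaw 35.64 q [-0.24 -0.11  2.04 -0.    1.2  -0.86] F [ 0.06  0.46 -0.47] open 0.0871 ff 0.0 t 2.825
slide [ 0.0004 -0.0025  0.0053] turn 0.002
```

View pics/scene2.png

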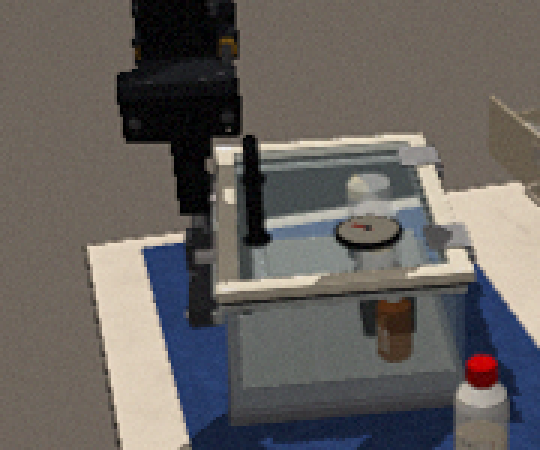

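The fingers stand astride the knob, clear of the lid, and the near finger hides the knob. The close call was refused because its rows lacked keys, so I'll close again.

apply_moves:
  increments:
    - {"gripper": 255, "slide": [0, 0, 0], "turn": 0}
    - {"gripper": 255, "slide": [0, 0, 0], "turn": 0}
    - {"gripper": 255, "slide": [0, 0, 0], "turn": 0}
    - {"gripper": 255, "slide": [0, 0, 0], "turn": 0}
    - {"gripper": 255, "slide": [0, 0, 0], "turn": 0}
    - {"gripper": 255, "slide": [0, 0, 0], "turn": 0}
    - {"gripper": 255, "slide": [0, 0, 0], "turn": 0}
    - {"gripper": 255, "slide": [0, 0, 0], "turn": 0}
  grip_force: 8

```text
clock: 3.88
tcp_pos: [0.4555, -0.0301, 0.1435]
ee_rot: [0.457, 0.89, -0.0, -0.0]
wrist_force: [-0.6, -1.3, 0.6]
opening: 0.0179
finger_force: 8.0
```

The knob is held (17.9 mm opening, 8 N). I'll slide it along the box's +y.

apply_moves:
  increments:
    - {"gripper": 255, "slide": [0, 0.01, 0], "turn": 0}
    - {"gripper": 255, "slide": [0, 0.02, 0], "turn": 0}
    - {"gripper": 255, "slide": [0, 0.03, 0], "turn": 0}
    - {"gripper": 255, "slide": [0, 0.04, 0], "turn": 0}
    - {"gripper": 255, "slide": [0, 0.045, 0], "turn": 0}
    - {"gripper": 255, "slide": [0, 0.045, 0], "turn": 0}
    - {"gripper": 255, "slide": [0, 0.045, 0], "turn": 0}

```text
clock: 4.75
tcp_pos: [0.4781, -0.0138, 0.1435]
ee_rot: [0.457, 0.89, 0.001, 0.0]
wrist_force: [1.9, 2.1, -1.0]
opening: 0.0178
finger_force: 8.0
```

apply_moves:
  increments:
    - {"gripper": 255, "slide": [0, 0.003, 0], "turn": 0}
    - {"gripper": 255, "slide": [0, 0.006, 0], "turn": 0}
    - {"gripper": 255, "slide": [0, 0.008, 0], "turn": 0}
    - {"gripper": 255, "slide": [0, 0.008, 0], "turn": 0}
    - {"gripper": 255, "slide": [0, 0.008, 0], "turn": 0}

```text
clock: 5.38
tcp_pos: [0.4801, -0.0123, 0.1434]
ee_rot: [0.457, 0.89, -0.002, -0.001]
wrist_force: [-7.9, -4.9, 3.7]
opening: 0.0178
finger_force: 8.0
```

The lock bar has travelled 30 mm and the force has risen to 9 N, which looks like the stop. I'll push slightly more to confirm.

apply_moves:
  increments:
    - {"gripper": 255, "slide": [0, 0.004, 0], "turn": 0}
    - {"gripper": 255, "slide": [0, 0.004, 0], "turn": 0}
    - {"gripper": 255, "slide": [0, 0.004, 0], "turn": 0}

```text
clock: 5.75
tcp_pos: [0.4807, -0.0119, 0.1433]
ee_rot: [0.457, 0.89, -0.003, -0.002]
wrist_force: [-13.3, -8.5, 8.6]
opening: 0.0185
finger_force: 8.0
```

```bash
python3 - <<'E'
from h import *
plan((.4555,-.031,.142),35.5)
E
```

```text
tcp [ 0.4807 -0.0119  0.1433] y yaw 35.66 q [-0.19 -0.04  1.98 -0.01  1.21 -0.81] F [-13.32  -8.46   8.64] open 0.0185 ff 7.98 t 5.75
slide [-0.0013 -0.0526  0.0025] turn 0.002
```

The stop is confirmed: 16 N with only 0.7 mm of further travel. I'll relax, open and rise.

apply_moves:
  increments:
    - {"gripper": 255, "slide": [0, -0.003, 0], "turn": 0}
    - {"gripper": 255, "slide": [0, -0.0045, 0], "turn": 0}
    - {"gripper": 0, "slide": [0, -0.0045, 0], "turn": 0}
    - {"gripper": 0, "slide": [0, -0.0045, 0], "turn": 0}
    - {"gripper": 0, "slide": [0, -0.0045, 0], "turn": 0}
    - {"gripper": 0, "slide": [0, -0.0045, 0], "turn": 0}
    - {"gripper": 0, "slide": [0, -0.0045, 0], "turn": 0}
    - {"gripper": 0, "slide": [0, -0.0045, -0.05], "turn": 0}
    - {"gripper": 0, "slide": [0, -0.0045, -0.1], "turn": 0}
    - {"gripper": 0, "slide": [0, -0.0045, -0.15], "turn": 0}
    - {"gripper": 0, "slide": [0, -0.0045, -0.15], "turn": 0}
    - {"gripper": 0, "slide": [0, -0.0045, -0.15], "turn": 0}

```text
clock: 7.25
tcp_pos: [0.4809, -0.0115, 0.2326]
ee_rot: [0.457, 0.89, -0.0, -0.0]
wrist_force: [0.7, -0.3, -0.1]
opening: 0.0868
finger_force: 0.0
```

```bash
python3 - <<'E'
from h import *
x=np.array([.5807,-.8141]);y=np.array([.8141,.5807])
p=.332*x+.342*y;print(p)
plan((*p,.136),-54.4)
im=snapshot("scene");print(*blobs(red(im),(160,120,240,240),8),sep="\n")
cv2.imwrite("pics/scene3.png",im[100:250,120:300,::-1].repeat(3,0).repeat(3,1))
E
```

```text
[ 0.4712146 -0.0716818]
tcp [ 0.4809 -0.0115  0.2326] y yaw 35.64 q [-0.19 -0.13  1.89 -0.    1.38 -0.81] F [ 0.75 -0.3  -0.09] open 0.0868 ff 0.0 t 7.25
slide [-0.0722 -0.0714  0.1611] turn 1.0
(array([183.8, 144.5]), array([181, 143,   7,   4,  22], dtype=int32), ((184.0, 144.5), (3.0, 6.0), 90.0))
```

View pics/scene3.png

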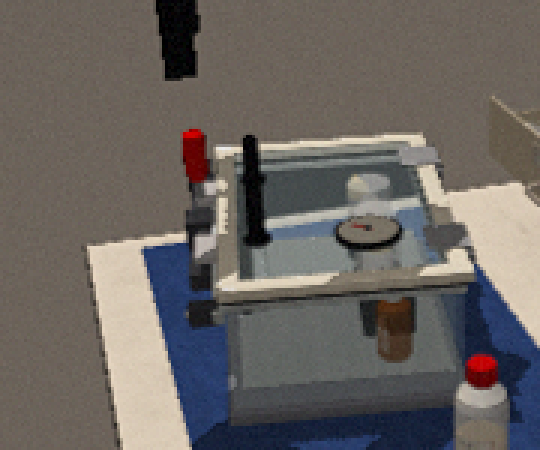

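The knob now stands at (195,155) in the crop, further along the bar, with the claws shifted and the lid still shut. I'll move over the handle, turned by 90°, with the fingers partly closed.

apply_moves:
  increments:
    - {"gripper": 80, "slide": [-0.072, -0.0714, 0], "turn": 1.0}
    - {"gripper": 80, "slide": [-0.072, -0.0714, 0], "turn": 1.0}
    - {"gripper": 80, "slide": [-0.072, -0.0714, 0], "turn": 1.0}
    - {"gripper": 80, "slide": [-0.072, -0.0714, 0], "turn": 1.0}
    - {"gripper": 80, "slide": [-0.072, -0.0714, 0], "turn": 1.0}
    - {"gripper": 80, "slide": [-0.072, -0.0714, 0], "turn": 1.0}
    - {"gripper": 80, "slide": [-0.072, -0.0714, 0], "turn": 1.0}
    - {"gripper": 80, "slide": [-0.072, -0.0714, 0], "turn": 1.0}
    - {"gripper": 80, "slide": [-0.072, -0.0714, 0], "turn": 1.0}
    - {"gripper": 80, "slide": [-0.072, -0.0714, 0], "turn": 1.0}
    - {"gripper": 80, "slide": [-0.072, -0.0714, 0.05], "turn": 1.0}
    - {"gripper": 80, "slide": [-0.072, -0.0714, 0.05], "turn": 1.0}
    - {"gripper": 80, "slide": [-0.072, -0.0714, 0.05], "turn": 1.0}

```text
clock: 8.93
tcp_pos: [0.4717, -0.0717, 0.2038]
ee_rot: [0.952, 0.306, -0.0, -0.0]
wrist_force: [-0.2, -0.4, 0.9]
opening: 0.0599
finger_force: 0.0
```

```bash
python3 - <<'E'
from h import *
plan((.4712,-.0717,.136),-54.4)
a=snapshot("scene")[100:250,120:300];b=snapshot("top")[120:270,120:300]
cv2.imwrite("pics/d.png",np.hstack([cv2.resize(x,(400,333),interpolation=2) for x in(a,b)])[:,:,::-1])
E
```

```text
tcp [ 0.4717 -0.0717  0.2038] y yaw -54.31 q [-0.32 -0.12  1.93  0.    1.32  0.63] F [-0.17 -0.38  0.91] open 0.0599 ff 0.0 t 8.925
slide [-0.0007 -0.0004  0.1131] turn 0.001
```

View pics/d.png

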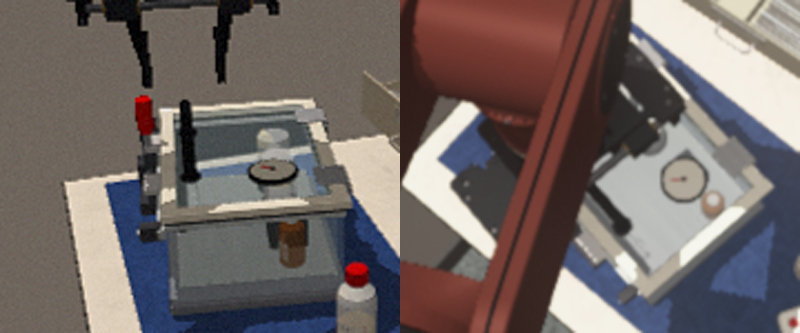

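The fingers are astride the handle in x, with tips at (147,85) and (220,80) and the handle at about (187,100). I'll descend and grip firmly.

apply_moves:
  increments:
    - {"gripper": 80, "slide": [0, 0, 0.04], "turn": 0}
    - {"gripper": 80, "slide": [0, 0, 0.08], "turn": 0}
    - {"gripper": 80, "slide": [0, 0, 0.113], "turn": 0}
    - {"gripper": 80, "slide": [0, 0, 0.113], "turn": 0}
    - {"gripper": 80, "slide": [0, 0, 0.113], "turn": 0}
    - {"gripper": 80, "slide": [0, 0, 0.113], "turn": 0}

```text
clock: 9.78
tcp_pos: [0.4726, -0.072, 0.1372]
ee_rot: [0.952, 0.306, 0.001, 0.001]
wrist_force: [0.3, 0.6, 0.7]
opening: 0.0598
finger_force: 0.0
```

apply_moves:
  increments:
    - {"gripper": 255, "slide": [0, 0, 0], "turn": 0}
    - {"gripper": 255, "slide": [0, 0, 0], "turn": 0}
    - {"gripper": 255, "slide": [0, 0, 0], "turn": 0}
    - {"gripper": 255, "slide": [0, 0, 0], "turn": 0}
    - {"gripper": 255, "slide": [0, 0, 0], "turn": 0}
    - {"gripper": 255, "slide": [0, 0, 0], "turn": 0}
    - {"gripper": 255, "slide": [0, 0, 0], "turn": 0}
  grip_force: 50

```text
clock: 10.65
tcp_pos: [0.4705, -0.0702, 0.1355]
ee_rot: [0.952, 0.306, -0.001, -0.002]
wrist_force: [-4.3, 6.3, 3.4]
opening: 0.0102
finger_force: 50.0
```

```bash
python3 - <<'E'
from h import *
plan((.4712,-.0717,.136),-54.4)
E
```

```text
tcp [ 0.4705 -0.0702  0.1355] y yaw -54.35 q [-0.32 -0.04  2.    0.    1.19  0.63] F [-4.29  6.26  3.36] open 0.0102 ff 50.05 t 10.65
slide [-0.0005  0.0027 -0.0009] turn 0.001
```

The handle is gripped. I'll relax the side load by 2 mm and pull up gently.

apply_moves:
  increments:
    - {"gripper": 255, "slide": [0, -0.003, 0], "turn": 0}
    - {"gripper": 255, "slide": [0, -0.003, -0.002], "turn": 0}
    - {"gripper": 255, "slide": [0, -0.003, -0.004], "turn": 0}
    - {"gripper": 255, "slide": [0, -0.003, -0.006], "turn": 0}
    - {"gripper": 255, "slide": [0, -0.003, -0.006], "turn": 0}

```text
clock: 11.28
tcp_pos: [0.4707, -0.0706, 0.1375]
ee_rot: [0.952, 0.306, 0.0, 0.0]
wrist_force: [8.3, -2.3, -16.8]
opening: 0.0105
finger_force: 49.9
```

apply_moves:
  increments:
    - {"gripper": 255, "slide": [0, 0.0005, -0.0015], "turn": 0}
    - {"gripper": 255, "slide": [0, 0.0005, -0.002], "turn": 0}
    - {"gripper": 255, "slide": [0, 0.0005, -0.002], "turn": 0}

```text
clock: 11.65
tcp_pos: [0.471, -0.0709, 0.139]
ee_rot: [0.952, 0.306, 0.0, 0.0]
wrist_force: [7.5, -3.8, -13.8]
opening: 0.0104
finger_force: 49.9
```

apply_moves:
  increments:
    - {"gripper": 255, "slide": [0, 0.0005, -0.0015], "turn": 0}
    - {"gripper": 255, "slide": [0, 0.0005, -0.002], "turn": 0}
    - {"gripper": 255, "slide": [0, 0.0005, -0.002], "turn": 0}

```text
clock: 12.02
tcp_pos: [0.4712, -0.0713, 0.1405]
ee_rot: [0.952, 0.306, 0.0, 0.0]
wrist_force: [7.4, -2.7, -12.6]
opening: 0.0103
finger_force: 49.9
```

The force is fading as it rises, so the seal is giving way. I'll follow the arc gradually.

apply_moves:
  increments:
    - {"gripper": 255, "slide": [0, 0.0005, -0.002], "turn": 0}
    - {"gripper": 255, "slide": [0, 0.001, -0.004], "turn": 0}
    - {"gripper": 255, "slide": [0, 0.0015, -0.006], "turn": 0}
    - {"gripper": 255, "slide": [0, 0.0015, -0.006], "turn": 0}

```text
clock: 12.52
tcp_pos: [0.4721, -0.0724, 0.1451]
ee_rot: [0.952, 0.306, 0.0, 0.001]
wrist_force: [4.8, -4.4, -7.1]
opening: 0.0106
finger_force: 50.0
```

```bash
python3 - <<'E'
from h import *
plan((.4712,-.0717,.152),-54.4)
E
```

```text
tcp [ 0.4721 -0.0724  0.1451] y yaw -54.38 q [-0.32 -0.05  1.99 -0.    1.2   0.63] F [ 4.77 -4.43 -7.05] open 0.0106 ff 49.97 t 12.525
slide [-0.0006 -0.0019 -0.0115] turn 0.0
```

apply_moves:
  increments:
    - {"gripper": 255, "slide": [0, 0.002, -0.002], "turn": 0}
    - {"gripper": 255, "slide": [0, 0.003, -0.004], "turn": 0}
    - {"gripper": 255, "slide": [0, 0.004, -0.006], "turn": 0}
    - {"gripper": 255, "slide": [0, 0.005, -0.008], "turn": 0}
    - {"gripper": 255, "slide": [0, 0.006, -0.01], "turn": 0}
    - {"gripper": 255, "slide": [0, 0.006, -0.01], "turn": 0}
    - {"gripper": 255, "slide": [0, 0.006, -0.01], "turn": 0}
    - {"gripper": 255, "slide": [0, 0.006, -0.01], "turn": 0}

```text
clock: 13.52
tcp_pos: [0.4735, -0.0744, 0.1513]
ee_rot: [0.952, 0.306, -0.0, -0.0]
wrist_force: [2.9, -2.5, -7.0]
opening: 0.01
finger_force: 50.0
```

```bash
python3 - <<'E'
from h import *
plan((.4712,-.0717,.152),-54.4)
im=snapshot("scene");print(*blobs(red(im),(160,120,240,240),8),sep="\n")
cv2.imwrite("pics/e.png",cv2.resize(im[120:250,150:300],(750,600)[:2],interpolation=2)[:,:,::-1])
E
```

```text
tcp [ 0.4735 -0.0744  0.1513] y yaw -54.35 q [-0.32 -0.06  1.98 -0.    1.22  0.63] F [ 2.89 -2.48 -7.01] open 0.01 ff 50.04 t 13.525
slide [-0.0005 -0.0058 -0.0011] turn 0.001
(array([183.8, 144.5]), array([181, 143,   7,   4,  22], dtype=int32), ((184.0, 144.5), (3.0, 6.0), 90.0))
```

View pics/e.png

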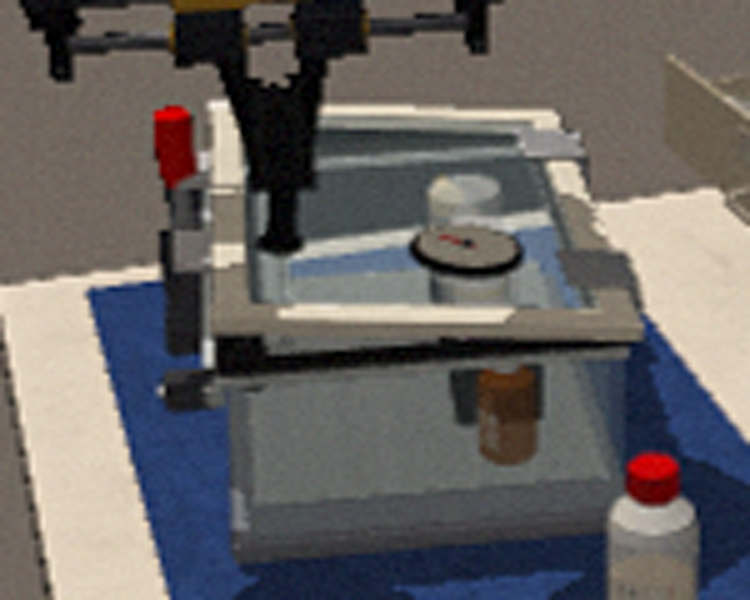

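The lid stands ajar, with its lower front corner at about (215,335) over the seal at (225,375), a gap of about 17–19 mm. That agrees with the 16 mm lift at the handle. The knob hasn't moved from the stop (183.8,144.5), so I'll hand in.

```bash
python3 -c "
from cell import *
print(hand_in())"
```

```text
the job is handed in; nothing more can be done
None
```

I handed the job in after about 13.5 s of robot time: the lock bar is at its left stop, the seal has let go and the lid is held ajar by its handle with a gap of about 18 mm, estimated from a picture and the handle lift. The move paths kept clear of the timer, bottle and dish, though I did not re-measure them at the end, and the hand-in returned no verdict.

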